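# Seat the three work supports on a milling fixture

## Task

Before the next casting is loaded, the three work supports on the fixture plate must be seated: with a fingertip, gently press the cap of each one down until it sits on its body, first the square support, then the wide round one, and last the slim one. Do not press a later one early, press lightly rather than hammer, do not pick up or shift the supports, and leave everything else where it is.

Things in the scene. Friction and masses are not known exactly. Their poses are not given: they have to be found in the camera images.
- plate: fixed grey cast-iron fixture plate 210 (x) x 330 (y) x 25 mm with T-slots; origin at the centre of its underside on the bench, so its top is 25 mm above the origin
- square: square-bodied work support, dark steel 50 x 50 x 38 mm block with a bright square cap 36 x 36 mm, 10 mm thick; stands loose on the plate, 0.35 to 0.85 kg; origin at the centre of its underside, z up. Cap top is 60 mm above the origin when fully up and 48 mm when seated
- square_top (a point): centre of the top face of the square support's cap; moves down with the cap. The top 5 mm of the cap is a sprung pad that stays out up to 4.5 N, so it gives only once the cap is seated: up to 5 mm at 3 N per mm, solid from about 20 N; it springs back on release
- square_cap (a joint): how far the square support's cap is pushed down, in m: 0 fully up, 0.012 seated on the body (lower stop). It starts 0 to 4 mm down. It is held by friction alone (about 3.5 N to push, no spring) and stays where it is left
- wide: wide round work support, low dark steel drum 58 mm across and 30 mm high with a bright flat round cap 48 mm across, 10 mm thick; stands loose on the plate, 0.35 to 0.85 kg; origin at the centre of its underside, z up. Cap top is 52 mm above the origin when fully up and 40 mm when seated
- wide_top (a point): centre of the top face of the wide support's cap; moves down with the cap. The top 5 mm of the cap is a sprung pad that stays out up to 4.5 N, so it gives only once the cap is seated: up to 5 mm at 3 N per mm, solid from about 20 N; it springs back on release
- wide_cap (a joint): how far the wide support's cap is pushed down, in m: 0 fully up, 0.012 seated on the body (lower stop). It starts 0 to 4 mm down. It is held by friction alone (about 3.5 N to push, no spring) and stays where it is left
- slim: slim round work support, dark steel neck 26 mm across on a 50 mm foot, 50 mm high, with a small bright round cap 20 mm across, 10 mm thick; stands loose on the plate, 0.35 to 0.85 kg; origin at the centre of its underside, z up. Cap top is 72 mm above the origin when fully up and 60 mm when seated
- slim_top (a point): centre of the top face of the slim support's cap; moves down with the cap. The top 5 mm of the cap is a sprung pad that stays out up to 4.5 N, so it gives only once the cap is seated: up to 5 mm at 3 N per mm, solid from about 20 N; it springs back on release
- slim_cap (a joint): how far the slim support's cap is pushed down, in m: 0 fully up, 0.012 seated on the body (lower stop). It starts 0 to 4 mm down. It is held by friction alone (about 3.5 N to push, no spring) and stays where it is left
- step_block: bystander on the plate: dark steel stair-shaped clamp block 30 x 60 x 44 mm, four steps; origin at the centre of its underside
- strap: bystander on the plate: flat dark steel clamp strap 70 x 28 x 16 mm with a black slot, lying flat; origin at the centre of its underside
- billet: bystander on the bench: aluminium block 60 x 45 x 45 mm; origin under its centre
- oil: bystander on the bench: white oil bottle, 60 mm across, 150 mm high; origin under its centre
- wrench: bystander on the bench: flat steel wrench lying down; origin at its underside
- bearing: bystander on the bench: steel ring 62 mm across, 16 mm high; origin under its centre
- mug: bystander on the bench: white mug, 76 mm across, 90 mm high; origin under its centre
Not all that is in view belongs to the job. What is shaped like the square but purple or red is not meant.

How it is judged:
On the way, in this order (a step that is already met when the one before it is completed fails the run):
1. the square support is pressed down to within 3 mm of seated, the wide and slim ones still up (value of joint square_cap above 0.009 m and value of joint each of wide_cap, slim_cap below 0.006 m), for 0.1 s.
2. then the wide round support is pressed down to within 3 mm of seated, the slim one still up (value of joint each of wide_cap, square_cap above 0.009 m and value of joint slim_cap below 0.006 m), for 0.1 s.
3. then the slim support is pressed down to within 3 mm of seated (value of joint each of square_cap, wide_cap, slim_cap above 0.009 m), for 0.1 s.
At the end, for the whole second after the job is handed in: All three caps are down to within 3 mm of seated, and all three supports stand upright (within 0.06 rad), at rest, within 15 mm of where they started (all of step 3 and angle between each of square, wide, slim's own z axis and vertical below 0.06 rad and distance of each of square, wide, slim from where it was at the start of the episode below 0.015 m and linear speed of each of square, wide, slim below 0.02 m/s); the robot touches nothing.
It fails at once if a support is hit or pressed with more than 40 N (contact force between any of the arm, the fingers and square above 40 N or contact force between any of the arm, the fingers and wide above 40 N or contact force between any of the arm, the fingers and slim above 40 N).
It fails at once if a support is lifted more than 6 mm off the plate (z of any of square, wide, slim in the frame of plate above 0.031 m).
It fails at once if a support is shifted more than 20 mm or tipped (distance of any of square, wide, slim from where it was at the start of the episode above 0.02 m or angle between any of square, wide, slim's own z axis and vertical above 0.3 rad).
It fails at once if a bystander is shifted more than 20 mm (distance of any of step_block, strap, billet, oil, wrench, bearing, mug from where it was at the start of the episode above 0.02 m).
It also fails if it takes over 54 s, if anything falls off the work surface, if the arm or the gripper's body presses on something with over 40 N, if the wrist force passes 120 N, or if a joint passes its speed limit or range.

## Robot

A 6-joint arm with a two-finger parallel gripper is mounted at the origin on the work surface. World frame = base frame: x ahead of the robot, y to its left, z up, the work surface at z = 0. Lengths are in m, angles in rad, forces in N, time in s.
With the tool pointing down it reaches from about 0.35 to 0.975 m from the base axis. Payload 4.9 kg.
Tool frame: the origin (TCP) lies at the very end of the fingers, on their centre line; the grasp point (between the pads) lies ctrl.hold_point_z behind it (ctrl.hold_point_z is the distance from the TCP to the grasp point, in m); z points along the fingers, y is the line along which they close (so a half turn about z gives the same grasp; the last joint's range is limited). The gripper opens to 85 mm and grips with 20 to 120 N. Pads are 22 mm wide; open, the fingers measure 114 mm over their backs; the gripper's body (76 mm by 85 mm) begins 54 mm behind the grasp point. The pads swing forward as they close: fully open they stand 13 mm farther back than shut.
Start: joints at [-1.465, 0.053, 1.613, -0, 1.476, -0.119], TCP at [0.139, -0.609, 0.231] pointing down, gripper open.
Joint ranges: [-3.01, 3.01], [-1.01, 2.22], [0.06, 2.58], [-1.02, 4.17], [0.09, 2.62], [-3.14, 3.14]. Speed limits (rad/s): [2.57, 2.57, 3.14, 3.14, 3.14, 3.14].

## Interface

Orientations are given as a rotation vector (axis times angle).
In Python, from station import ctrl gives the robot as it stands. The module is installed in compiled form; this text tells all that it offers.
- The arm moves only by the tool jog_arm, never from a script. Its argument "deltas" is a list of rows, each a list of 3 entries, a list of its own where there are three numbers: the closure, from -1 (fully open) to 1 (shut), then the shift along the world's x, y, z scaled (see below), then the turn, a rotation vector about the world's x, y, z scaled (see below). A call has 1 to 12 rows; each row is the pose to reach, as a shift and turn from the pose commanded when the call began, turning the shorter way round; what a row does not reach only later rows make up. The controller multiplies each number of a shift by 0.4 m and each number of a turn by 180 degrees. A row lasts 1/12 s, in which the tool goes at most 41.7 mm and 7.16 degrees, less where a joint would pass 70% of its speed; a pose out of reach is approached as far as the arm can. A call with a number of a shift or a turn outside -1 to 1 is refused whole. A call with a gripper value outside its range is refused whole. The fingers move at their own pace and stop on an object; "squeeze" is the grip in N (left out, the last holds). Time passes only in rows, so rows that repeat a pose let the fingers close. It gives the time, the measured TCP pose, the force, the opening and the grip force at its end, in the units of the state.
- ctrl.get_obs(): the state, without advancing time (a new reading comes with each control period).
- ctrl.get_image(name): name is "scene" or "top"; returns the picture (400x640x3 uint8, red, green, blue); there is no depth.
- ctrl.get_calibration(name): a dict with "K" (3x3 intrinsics, pixels), "extrinsics" (4x4, takes a point from world to camera coordinates). Camera axes: x right, y down, z forward; pixel columns grow to the right and rows downward; lengths in m; the calibration is good to about 2 mm. A picture is of the moment at which its call begins. get_calibration takes no time and is no camera call.
- ctrl.finish_job(): hands the job in; it is judged then, once.
The state is a dict: "t": time; "q": joint angles; "dq": joint speeds; "effort": joint torques, N m; "tool_pos": TCP position; "tool_rot": TCP orientation; "contact_force": force on the tool from outside, world axes, zero at the start; "wrist_torque": the same for the moment, N m; "opening": finger opening in m; "grip_force": force on a finger pad.
Only numpy, scipy, OpenCV 4.12 (cv2) and the standard library are available. Lean on these libraries where they do the work, as an engineer would, in place of code of your own. Each camera call takes 0.05 s, during which the arm holds its last target. There are 200 camera calls.

## Working session

There is one attempt and no reset: what is moved stays moved. The work goes in short steps, Python scripts to look and compute and a tool call to move; the robot and the scene stay as the last step left them, time stands still between calls to the robot, and variables do not carry over. Pictures are saved under pics/ and viewed, at most 10 in all, crops included, and the job is handed in when it is done.

Besides the shell and the picture viewer there is one more tool, called after "Emit:" in YAML: its name, and indented under it one key for each argument. jog_arm: Moves the arm, as the interface text tells. Its arguments: {"type":"object","properties":{"deltas":{"type":"array","items":{"type":"array"}},"squeeze":{"type":"number"}},"required":["deltas"]}

```bash
mkdir -p pics
python3 - <<'E'
from station import ctrl
import cv2
for n in("scene","top"):
    im=ctrl.get_image(n); cv2.imwrite(f"pics/{n}0.png",im[:,:,::-1])
    c=ctrl.get_calibration(n); print(n,c["K"].round(1).tolist(),c["extrinsics"].round(4).tolist())
o=ctrl.get_obs(); print({k:o[k] for k in("t","tool_pos","tool_rot","contact_force","opening")},ctrl.hold_point_z)
E
```

```text
scene [[361.3, 0.0, 316.9], [0.0, 361.3, 202.9], [0.0, 0.0, 1.0]] [[0.6739, 0.7388, -0.0028, -0.3487], [0.5397, -0.495, -0.681, -0.2072], [-0.5045, 0.4574, -0.7323, 1.3435], [0.0, 0.0, 0.0, 1.0]]
top [[442.2, 0.0, 312.0], [0.0, 442.2, 199.5], [0.0, 0.0, 1.0]] [[0.0252, -0.9997, 0.0017, 0.0044], [-0.9852, -0.0252, -0.1698, 0.4818], [0.1698, 0.0026, -0.9855, 1.1543], [0.0, 0.0, 0.0, 1.0]]
{'t': 0.1, 'tool_pos': array([ 0.13928104, -0.60870058,  0.23017181]), 'tool_rot': array([-3.11987542e+00, -3.52210572e-01, -4.37172770e-05]), 'contact_force': array([-0.22294063, -0.24546173, -0.04233027]), 'opening': 0.08531759407499814} 0.0187
```

View pics/scene0.png

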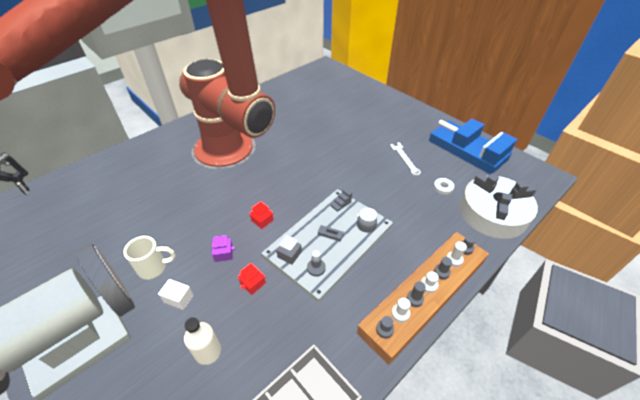

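View pics/top0.png

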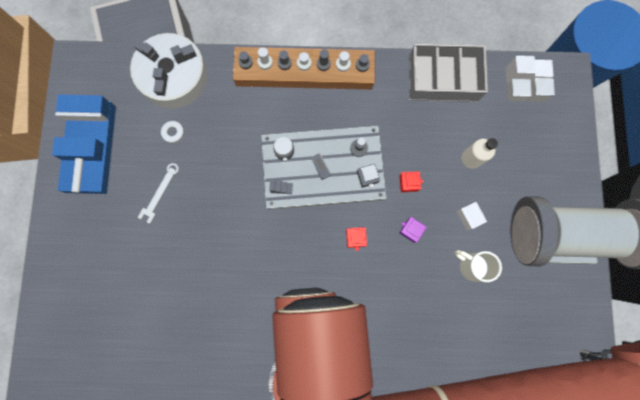

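The scene view shows the square support at about (288,248), slim at (316,260) and wide at (368,217). In the top view they are at (369,174), (360,146) and (284,147). Red blocks are at top (411,181) and (356,237), and a purple one at (413,229). All three are off the plate and the wrong colour. The steel block on the plate at (369,174) fits "square". I'll confirm with an enlarged crop.

Run:
```python
import cv2,numpy as np
a=cv2.imread("pics/top0.png")[120:215,255:390]; b=cv2.imread("pics/scene0.png")[180:300,255:400]
f=lambda i:cv2.resize(i,None,fx=5.5,fy=5.5,interpolation=cv2.INTER_CUBIC)
cv2.imwrite("pics/topc.png",f(a));cv2.imwrite("pics/scenec.png",cv2.resize(b,None,fx=5,fy=5,interpolation=cv2.INTER_CUBIC))
```

```text
(no output)
```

View pics/topc.png

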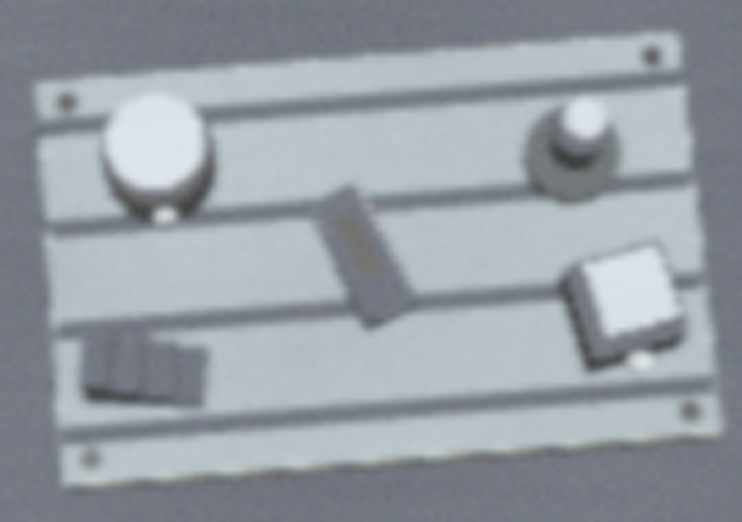

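View pics/scenec.png

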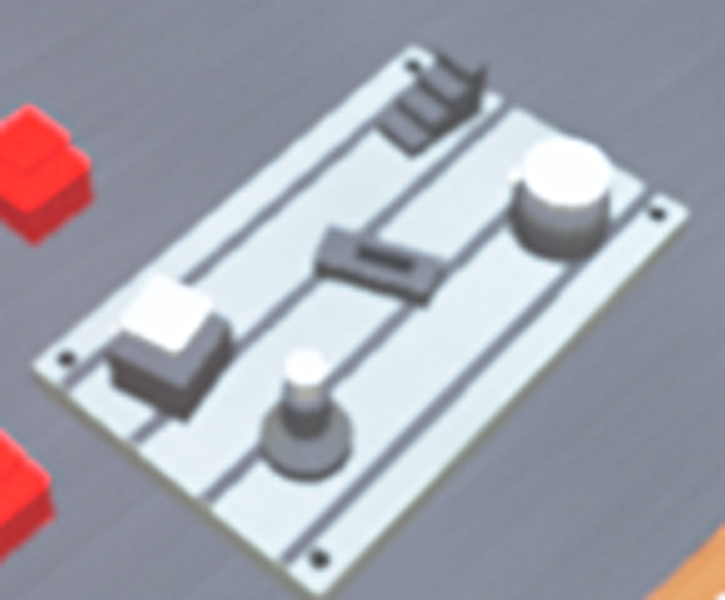

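The crops confirm the three bright-capped steel supports on the plate. In the top view the cap centres are about square (370,173), wide (283,146) and slim (361,142). In the scene view they are about (288,242), (368,214) and (316,254). Next I'll mask the caps and triangulate.

```bash
cat > h.py <<'E'
import cv2,numpy as np
from station import ctrl
SEED={"top":{"square":(370,173),"wide":(283,146),"slim":(361,142)},"scene":{"square":(288,242),"wide":(368,214),"slim":(316,254)}}
S=6
def cap(img,seed,thr,r=16):
    x,y=seed; g=cv2.cvtColor(img,cv2.COLOR_RGB2GRAY)[y-r:y+r,x-r:x+r]
    g=cv2.resize(g,None,fx=S,fy=S,interpolation=cv2.INTER_CUBIC)
    m=cv2.morphologyEx((g>thr).astype(np.uint8),cv2.MORPH_OPEN,cv2.getStructuringElement(cv2.MORPH_ELLIPSE,(25,25)))
    n,l,st,ce=cv2.connectedComponentsWithStats(m)
    k=l[r*S,r*S]
    if k==0: return None
    u=(ce[k]+.5)/S-.5+np.array([x-r,y-r]); return u,st[k][2:]/S
def ray(n,u):
    c=ctrl.get_calibration(n);E=c["extrinsics"];R=E[:3,:3]
    d=R.T@np.linalg.inv(c["K"])@[u[0],u[1],1]; return -R.T@E[:3,3],d/np.linalg.norm(d)
def plane(n,u,z):
    o,d=ray(n,u); return o+d*(z-o[2])/d[2]
def tri(us):
    A=np.zeros((3,3));b=np.zeros(3)
    for n,u in us.items():
        o,d=ray(n,u);P=np.eye(3)-np.outer(d,d);A+=P;b+=P@o
    p=np.linalg.solve(A,b); return p,[np.linalg.norm((np.eye(3)-np.outer(d,d))@(p-o)) for o,d in (ray(n,u) for n,u in us.items())]
E
python3 - <<'E'
from h import *
im={n:ctrl.get_image(n) for n in SEED}
for n in im:
    g=cv2.cvtColor(im[n],cv2.COLOR_RGB2GRAY)
    for k,(x,y) in SEED[n].items(): print(n,k,g[y,x],g[y-10:y+14:2,x].tolist())
for t in ((215,238),(222,243),(225,248)):
  for k in SEED["top"]:
    r={n:cap(im[n],SEED[n][k],t[0] if n=="top" else t[1]) for n in im}
    if None in r.values(): print(t,k,r);continue
    p,e=tri({n:v[0] for n,v in r.items()})
    print(t,k,{n:(v[0].round(1),v[1].round(1)) for n,v in r.items()},p.round(4),np.round(e,4),plane("top",r["top"][0],p[2]).round(4))
# plate corners
for n,cs in {"top":[(34,82),(680,32),(722,435),(62,488)]}.items():
    for c in cs: print(plane(n,(c[0]/5.5+255,c[1]/5.5+120),.025).round(3))
E
```

```text
top square 222 [188, 184, 225, 223, 225, 222, 222, 221, 194, 122, 128, 207]
top wide 226 [202, 225, 224, 226, 228, 226, 227, 227, 228, 164, 108, 152]
top slim 225 [189, 139, 136, 216, 224, 225, 203, 121, 81, 92, 120, 119]
scene square 254 [234, 234, 252, 254, 253, 254, 254, 254, 255, 172, 144, 144]
scene wide 254 [139, 146, 254, 254, 254, 254, 254, 254, 244, 154, 144, 119]
scene slim 254 [234, 234, 233, 251, 254, 254, 246, 172, 157, 111, 89, 89]
(215, 238) square {'top': (array([369.5, 172.2]), array([ 13.3,  13.5, 794.5])), 'scene': (array([287.7, 241.6]), array([  18.3,   15.3, 1030.5]))} [ 0.5515 -0.1338  0.0813] [0.0002 0.0002] [ 0.5516 -0.1337  0.0813]
(215, 238) wide {'top': (array([282.7, 145. ]), array([  15.8,   16. , 1206.8])), 'scene': (array([367.5, 213.6]), array([  18.7,   13.3, 1095. ]))} [0.6225 0.0987 0.0727] [0.0003 0.0003] [0.6227 0.099  0.0727]
(215, 238) slim {'top': (array([361.2, 140.6]), array([  5.3,   5.5, 140. ])), 'scene': (array([315.6, 252.5]), array([  9. ,   7.2, 308. ]))} [ 0.6333 -0.1096  0.0947] [0.0001 0.0001] [ 0.6334 -0.1095  0.0947]
(222, 243) s
[... 391 characters left out ...]
.6224 0.099  0.072 ]
(222, 243) slim {'top': None, 'scene': (array([315.62492124, 252.67491073]), array([  8.33333333,   6.66666667, 264.5       ]))}
(225, 248) square {'top': None, 'scene': (array([287.84334764, 241.97629731]), array([ 16.33333333,  14.        , 854.33333333]))}
(225, 248) wide {'top': (array([283.8, 146.3]), array([ 11.7,  11.2, 527. ])), 'scene': (array([367.7, 213.7]), array([ 17.2,  12.8, 979.7]))} [0.621  0.0976 0.0711] [0.0022 0.0022] [0.6196 0.096  0.0711]
(225, 248) slim {'top': None, 'scene': (array([315.63888889, 252.85823323]), array([  7.66666667,   6.16666667, 222.        ]))}
[0.665 0.164 0.025]
[ 0.7   -0.166  0.025]
[ 0.491 -0.187  0.025]
[0.456 0.141 0.025]
```

The three cap centres fit the text: square (0.5515, -0.134, 0.081), wide (0.622, 0.099, 0.073) and slim (0.632, -0.1095, 0.095). Each is at its expected height above the 25 mm plate within the error, and the two rays miss by 0.3 mm or less. I'll shut the gripper and move over the square.

Emit:
jog_arm:
  deltas:
    - [1,[0.515,0.594,0],[0,0,0]]
    - [1,[0.515,0.594,0],[0,0,0]]
    - [1,[0.515,0.594,0],[0,0,0]]
    - [1,[0.515,0.594,0],[0,0,0]]
    - [1,[0.515,0.594,0],[0,0,0]]
    - [1,[0.515,0.594,0],[0,0,0]]
    - [1,[0.515,0.594,0],[0,0,0]]
    - [1,[0.515,0.594,0],[0,0,0]]
    - [1,[0.515,0.594,0],[0,0,0]]
    - [1,[0.515,0.594,0],[0,0,0]]
  squeeze: 20

```text
t: 1.03
tool_pos: [0.3458, -0.3709, 0.2312]
tool_rot: [3.121, 0.356, -0.001]
contact_force: [-0.4, -0.2, 0.2]
opening: -0.0001
grip_force: 0.0
```

Emit:
jog_arm:
  deltas:
    - [1,[0.515,0.594,0],[0,0,0]]
    - [1,[0.515,0.594,0],[0,0,0]]
    - [1,[0.515,0.594,0],[0,0,0]]
    - [1,[0.515,0.594,0],[0,0,0]]
    - [1,[0.515,0.594,0],[0,0,0]]
    - [1,[0.515,0.594,0],[0,0,0]]
    - [1,[0.515,0.594,0],[0,0,0]]
    - [1,[0.515,0.594,0],[0,0,0]]
    - [1,[0.515,0.594,-0.25],[0,0,0]]
    - [1,[0.515,0.594,-0.25],[0,0,0]]
    - [1,[0.515,0.594,-0.25],[0,0,0]]
    - [1,[0.515,0.594,-0.25],[0,0,0]]

```text
t: 2.03
tool_pos: [0.5473, -0.134, 0.1246]
tool_rot: [-3.117, -0.35, 0.017]
contact_force: [-0.2, 0.6, -0.6]
opening: 0.0002
grip_force: 0.0
```

Emit:
jog_arm:
  deltas:
    - [1,[0,0,0],[0,0,0]]
    - [1,[0,0,-0.05],[0,0,0]]
    - [1,[0,0,-0.05],[0,0,0]]
    - [1,[0,0,-0.05],[0,0,0]]

```text
t: 2.37
tool_pos: [0.5518, -0.135, 0.1128]
tool_rot: [3.121, 0.351, 0.002]
contact_force: [0.3, -0.8, 0.7]
opening: -0.0003
grip_force: 0.0
```

Run:
```python
from h import *
im=ctrl.get_image("scene")[180:300,235:400,::-1]; cv2.imwrite("pics/s1.png",cv2.resize(im,None,fx=4.5,fy=4.5,interpolation=cv2.INTER_CUBIC))
o=ctrl.get_obs();print(o["t"],o["tool_pos"],o["tool_rot"],o["contact_force"])
```

```text
2.4167 [ 0.55228955 -0.13501923  0.11343536] [3.12057997 0.3510474  0.00375331] [0.95549333 0.26009273 0.12550964]
```

View pics/s1.png

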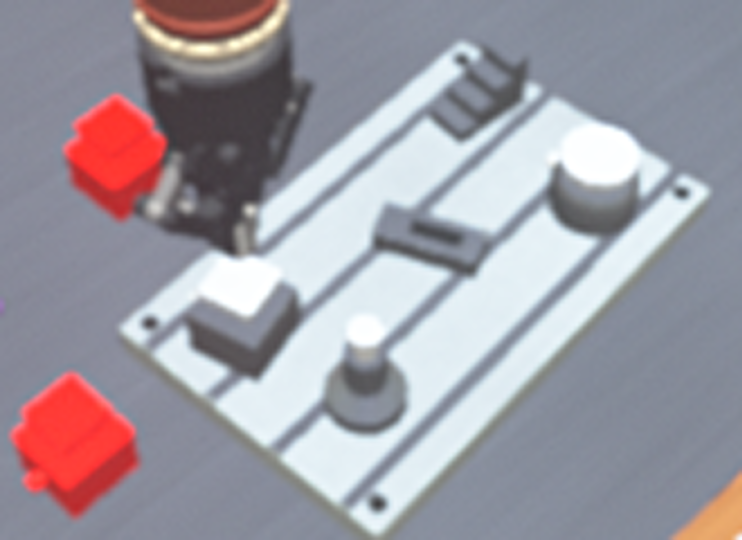

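The picture shows the shut fingertip at crop (243,250), straight above the square's cap at (240,280). I'll descend in stages with the force readout.

Emit:
jog_arm:
  deltas:
    - [1,[0,0,-0.02],[0,0,0]]
    - [1,[0,0,-0.035],[0,0,0]]
    - [1,[0,0,-0.045],[0,0,0]]
    - [1,[0,0,-0.0525],[0,0,0]]
    - [1,[0,0,-0.0525],[0,0,0]]
    - [1,[0,0,-0.0525],[0,0,0]]

```text
t: 2.92
tool_pos: [0.5511, -0.1339, 0.09]
tool_rot: [-3.121, -0.353, 0.001]
contact_force: [0.2, 0.4, 0.2]
opening: -0.0003
grip_force: 0.0
```

Emit:
jog_arm:
  deltas:
    - [1,[0,0,-0.0025],[0,0,0]]
    - [1,[0,0,-0.005],[0,0,0]]
    - [1,[0,0,-0.0075],[0,0,0]]
    - [1,[0,0,-0.01],[0,0,0]]
    - [1,[0,0,-0.0125],[0,0,0]]
    - [1,[0,0,-0.015],[0,0,0]]
    - [1,[0,0,-0.0175],[0,0,0]]
    - [1,[0,0,-0.02],[0,0,0]]
    - [1,[0,0,-0.0225],[0,0,0]]
    - [1,[0,0,-0.025],[0,0,0]]
    - [1,[0,0,-0.025],[0,0,0]]

```text
t: 3.83
tool_pos: [0.5514, -0.134, 0.0804]
tool_rot: [3.122, 0.352, 0.0]
contact_force: [-2.0, 0.1, 2.1]
opening: -0.0002
grip_force: 1.2
```

Emit:
jog_arm:
  deltas:
    - [1,[0,0,-0.0025],[0,0,0]]
    - [1,[0,0,-0.005],[0,0,0]]
    - [1,[0,0,-0.0075],[0,0,0]]
    - [1,[0,0,-0.01],[0,0,0]]
    - [1,[0,0,-0.0125],[0,0,0]]
    - [1,[0,0,-0.015],[0,0,0]]
    - [1,[0,0,-0.0175],[0,0,0]]
    - [1,[0,0,-0.0175],[0,0,0]]

```text
t: 4.5
tool_pos: [0.5513, -0.1341, 0.0731]
tool_rot: [3.122, 0.352, 0.0]
contact_force: [0.0, 0.8, 1.6]
opening: 0.0002
grip_force: 0.9
```

Emit:
jog_arm:
  deltas:
    - [1,[0,0,-0.0025],[0,0,0]]
    - [1,[0,0,-0.004],[0,0,0]]
    - [1,[0,0,-0.004],[0,0,0]]
    - [1,[0,0,-0.004],[0,0,0]]

```text
t: 4.83
tool_pos: [0.5514, -0.1341, 0.0723]
tool_rot: [3.122, 0.352, -0.0]
contact_force: [-2.0, 0.8, 7.7]
opening: -0.0002
grip_force: 3.2
```

The force rose from about 2 N while the cap slid to 7.7 N at z = 0.072, where the seated height should be 0.073. One small step will confirm it.

Emit:
jog_arm:
  deltas:
    - [1,[0,0,-0.002],[0,0,0]]
    - [1,[0,0,-0.002],[0,0,0]]
    - [1,[0,0,-0.002],[0,0,0]]

```text
t: 5.08
tool_pos: [0.5515, -0.1341, 0.0718]
tool_rot: [3.122, 0.353, -0.0]
contact_force: [-2.9, 1.0, 7.1]
opening: 0.0003
grip_force: 3.9
```

Emit:
jog_arm:
  deltas:
    - [1,[0,0,0.01],[0,0,0]]
    - [1,[0,0,0.04],[0,0,0]]
    - [1,[0,0,0.1],[0,0,0]]
    - [1,[0,0,0.15],[0,0,0]]
    - [1,[0,0,0.15],[0,0,0]]

```text
t: 5.5
tool_pos: [0.5542, -0.1351, 0.1362]
tool_rot: [3.118, 0.352, 0.012]
contact_force: [1.3, 0.0, 1.1]
opening: 0.0002
grip_force: 0.0
```

Emit:
jog_arm:
  deltas:
    - [1,[0.176,0.5825,0],[0,0,0]]
    - [1,[0.176,0.5825,0],[0,0,0]]
    - [1,[0.176,0.5825,0],[0,0,0]]
    - [1,[0.176,0.5825,0],[0,0,0]]
    - [1,[0.176,0.5825,0],[0,0,0]]
    - [1,[0.176,0.5825,0],[0,0,0]]
    - [1,[0.176,0.5825,0],[0,0,0]]
    - [1,[0.176,0.5825,0],[0,0,0]]
    - [1,[0.176,0.5825,-0.05],[0,0,0]]
    - [1,[0.176,0.5825,-0.05],[0,0,0]]
    - [1,[0.176,0.5825,-0.05],[0,0,0]]

```text
t: 6.42
tool_pos: [0.6201, 0.0977, 0.109]
tool_rot: [-3.122, -0.35, 0.006]
contact_force: [-0.5, 0.5, -0.3]
opening: -0.0002
grip_force: 0.0
```

Run:
```python
from h import *
i=ctrl.get_image("scene"); im=i[150:290,255:420,::-1]; cv2.imwrite("pics/s2.png",cv2.resize(im,None,fx=4.2,fy=4.2,interpolation=cv2.INTER_CUBIC))
t=ctrl.get_image("top")
r={"scene":cap(i,(288,246),238),"top":cap(t,(370,174),212)};print(r)
if all(r.values()): print(tri({n:v[0] for n,v in r.items()}))
o=ctrl.get_obs();print(o["t"],o["tool_pos"],o["contact_force"])
```

```text
{'scene': (array([288.33603107, 244.09501364]), array([ 17.16666667,  14.33333333, 937.        ])), 'top': (array([368.97780906, 173.08219362]), array([ 13.66666667,  14.16666667, 828.66666667]))}
(array([ 0.55192769, -0.13341087,  0.07039361]), [np.float64(0.00016134218116066479), np.float64(0.00016134218116074022)])
6.5167 [0.62158686 0.09788536 0.11108803] [-0.68385591 -0.0632953  -0.29111232]
```

View pics/s2.png

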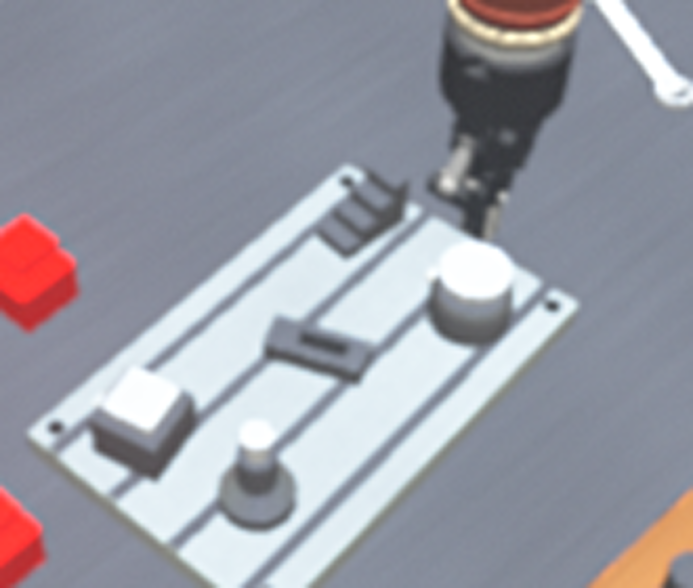

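The square cap now measures z = 0.070, 11 mm lower, and its position is unchanged, so it is seated. The fingertip at crop (485,235) is over the wide cap at (475,268). Descending.

Emit:
jog_arm:
  deltas:
    - [1,[0,0,-0.02],[0,0,0]]
    - [1,[0,0,-0.045],[0,0,0]]
    - [1,[0,0,-0.06],[0,0,0]]
    - [1,[0,0,-0.07],[0,0,0]]
    - [1,[0,0,-0.07],[0,0,0]]
    - [1,[0,0,-0.07],[0,0,0]]

```text
t: 7.02
tool_pos: [0.6214, 0.0989, 0.0823]
tool_rot: [-3.122, -0.352, 0.002]
contact_force: [0.5, 0.5, 0.4]
opening: -0.0003
grip_force: 0.0
```

Emit:
jog_arm:
  deltas:
    - [1,[0,0,-0.0025],[0,0,0]]
    - [1,[0,0,-0.005],[0,0,0]]
    - [1,[0,0,-0.0075],[0,0,0]]
    - [1,[0,0,-0.01],[0,0,0]]
    - [1,[0,0,-0.0125],[0,0,0]]
    - [1,[0,0,-0.015],[0,0,0]]
    - [1,[0,0,-0.0175],[0,0,0]]
    - [1,[0,0,-0.02],[0,0,0]]
    - [1,[0,0,-0.0225],[0,0,0]]
    - [1,[0,0,-0.025],[0,0,0]]
    - [1,[0,0,-0.025],[0,0,0]]

```text
t: 7.93
tool_pos: [0.6217, 0.0989, 0.0731]
tool_rot: [-3.122, -0.352, 0.0]
contact_force: [-1.4, 0.4, 1.7]
opening: 0.0004
grip_force: 1.0
```

Emit:
jog_arm:
  deltas:
    - [1,[0,0,-0.0025],[0,0,0]]
    - [1,[0,0,-0.005],[0,0,0]]
    - [1,[0,0,-0.0075],[0,0,0]]
    - [1,[0,0,-0.01],[0,0,0]]
    - [1,[0,0,-0.0125],[0,0,0]]
    - [1,[0,0,-0.015],[0,0,0]]
    - [1,[0,0,-0.0175],[0,0,0]]
    - [1,[0,0,-0.02],[0,0,0]]
    - [1,[0,0,-0.0215],[0,0,0]]
    - [1,[0,0,-0.0215],[0,0,0]]
    - [1,[0,0,-0.0215],[0,0,0]]

```text
t: 8.85
tool_pos: [0.6218, 0.0989, 0.0647]
tool_rot: [3.122, 0.352, 0.0]
contact_force: [-1.8, -0.2, 5.6]
opening: -0.0001
grip_force: 2.6
```

Emit:
jog_arm:
  deltas:
    - [1,[0,0,-0.002],[0,0,0]]
    - [1,[0,0,-0.002],[0,0,0]]
    - [1,[0,0,-0.002],[0,0,0]]

```text
t: 9.1
tool_pos: [0.6218, 0.099, 0.0642]
tool_rot: [3.122, 0.352, -0.0]
contact_force: [-3.1, -1.0, 6.0]
opening: -0.0001
grip_force: 3.3
```

The wide cap is seated, with 6 N at z = 0.064 where 0.065 is expected. I'll retract and move over the slim one.

Emit:
jog_arm:
  deltas:
    - [1,[0,0,0.01],[0,0,0]]
    - [1,[0,0,0.05],[0,0,0]]
    - [1,[0,0,0.12],[0,0,0]]
    - [1,[0,0,0.18],[0,0,0]]
    - [1,[0,0,0.18],[0,0,0]]

```text
t: 9.52
tool_pos: [0.6252, 0.0991, 0.1415]
tool_rot: [3.121, 0.352, 0.016]
contact_force: [1.1, 0.0, 0.9]
opening: -0.0001
grip_force: 0.0
```

Emit:
jog_arm:
  deltas:
    - [1,[0.025,-0.52,0],[0,0,0]]
    - [1,[0.025,-0.52,0],[0,0,0]]
    - [1,[0.025,-0.52,0],[0,0,0]]
    - [1,[0.025,-0.52,0],[0,0,0]]
    - [1,[0.025,-0.52,0],[0,0,0]]
    - [1,[0.025,-0.52,0],[0,0,0]]
    - [1,[0.025,-0.52,0],[0,0,0]]
    - [1,[0.025,-0.52,0],[0,0,0]]
    - [1,[0.025,-0.52,0],[0,0,0]]
    - [1,[0.025,-0.52,0],[0,0,0]]

```text
t: 10.35
tool_pos: [0.6316, -0.1074, 0.1351]
tool_rot: [-3.121, -0.355, 0.001]
contact_force: [-0.7, 0.3, -0.3]
opening: 0.0002
grip_force: 0.0
```

Run:
```python
from h import *
i=ctrl.get_image("scene"); im=i[170:290,255:400,::-1]; cv2.imwrite("pics/s3.png",cv2.resize(im,None,fx=4.8,fy=4.8,interpolation=cv2.INTER_CUBIC))
t=ctrl.get_image("top")
for a,b in (((368,218),(283,147)),):
    r={"scene":cap(i,a,238),"top":cap(t,b,212)};print(r)
    if all(r.values()): print(tri({n:v[0] for n,v in r.items()}))
o=ctrl.get_obs();print(o["t"],o["tool_pos"],o["contact_force"])
```

```text
{'scene': (array([367.47289037, 215.58249196]), array([  19. ,   13.5, 1122.5])), 'top': (array([282.86179941, 146.07089857]), array([  16.        ,   16.5       , 1224.16666667]))}
(array([0.62248129, 0.09907869, 0.0638257 ]), [np.float64(7.156127287831988e-05), np.float64(7.156127287845193e-05)])
10.45 [ 0.6317411  -0.10763357  0.13537944] [0.13533696 0.34333533 0.61344949]
```

View pics/s3.png

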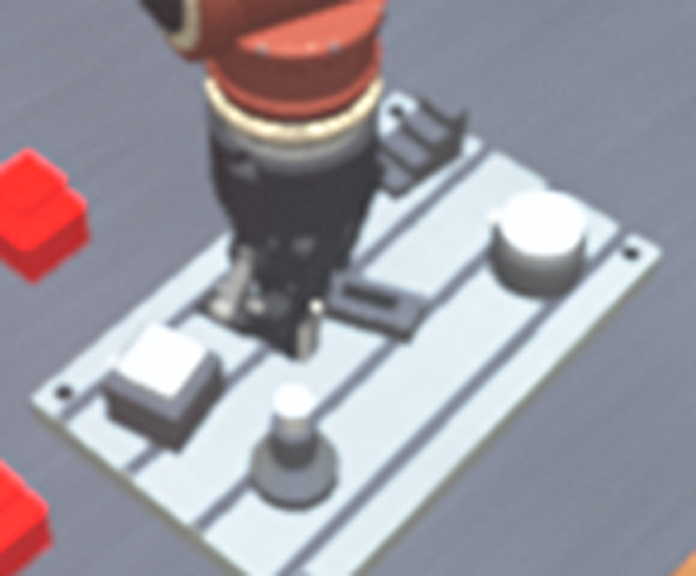

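The wide cap now reads z = 0.064, 9 mm lower, and has not shifted. The fingertip at crop (300,345) is straight above the slim cap at (292,403). Descending.

Emit:
jog_arm:
  deltas:
    - [1,[0,-0.003,-0.02],[0,0,0]]
    - [1,[0,-0.003,-0.045],[0,0,0]]
    - [1,[0,-0.003,-0.065],[0,0,0]]
    - [1,[0,-0.003,-0.075],[0,0,0]]
    - [1,[0,-0.003,-0.0775],[0,0,0]]
    - [1,[0,-0.003,-0.0775],[0,0,0]]
    - [1,[0,-0.003,-0.0775],[0,0,0]]

```text
t: 11.03
tool_pos: [0.6318, -0.1103, 0.1045]
tool_rot: [3.122, 0.352, 0.0]
contact_force: [0.1, -0.2, -0.0]
opening: -0.0
grip_force: 0.0
```

Emit:
jog_arm:
  deltas:
    - [1,[0,0,-0.0025],[0,0,0]]
    - [1,[0,0,-0.005],[0,0,0]]
    - [1,[0,0,-0.0075],[0,0,0]]
    - [1,[0,0,-0.01],[0,0,0]]
    - [1,[0,0,-0.0125],[0,0,0]]
    - [1,[0,0,-0.015],[0,0,0]]
    - [1,[0,0,-0.0175],[0,0,0]]
    - [1,[0,0,-0.02],[0,0,0]]
    - [1,[0,0,-0.0225],[0,0,0]]
    - [1,[0,0,-0.025],[0,0,0]]
    - [1,[0,0,-0.025],[0,0,0]]

```text
t: 11.95
tool_pos: [0.6318, -0.1103, 0.0947]
tool_rot: [-3.122, -0.352, 0.0]
contact_force: [-0.7, -0.3, 1.6]
opening: 0.0001
grip_force: 0.7
```

Emit:
jog_arm:
  deltas:
    - [1,[0,0,-0.0025],[0,0,0]]
    - [1,[0,0,-0.005],[0,0,0]]
    - [1,[0,0,-0.0075],[0,0,0]]
    - [1,[0,0,-0.01],[0,0,0]]
    - [1,[0,0,-0.0125],[0,0,0]]
    - [1,[0,0,-0.015],[0,0,0]]
    - [1,[0,0,-0.0175],[0,0,0]]
    - [1,[0,0,-0.02],[0,0,0]]
    - [1,[0,0,-0.0225],[0,0,0]]
    - [1,[0,0,-0.0245],[0,0,0]]
    - [1,[0,0,-0.0245],[0,0,0]]
    - [1,[0,0,-0.0245],[0,0,0]]

```text
t: 12.95
tool_pos: [0.6318, -0.1103, 0.085]
tool_rot: [3.122, 0.352, 0.0]
contact_force: [-2.1, 0.7, 4.3]
opening: 0.0
grip_force: 2.3
```

Emit:
jog_arm:
  deltas:
    - [1,[0,0,-0.0025],[0,0,0]]
    - [1,[0,0,-0.0025],[0,0,0]]
    - [1,[0,0,-0.0025],[0,0,0]]

```text
t: 13.2
tool_pos: [0.6319, -0.1103, 0.0844]
tool_rot: [3.122, 0.352, 0.0]
contact_force: [-2.5, 0.5, 6.0]
opening: -0.0002
grip_force: 3.2
```

The slim cap is seated, with 6 N at z = 0.084. Retracting to check.

Emit:
jog_arm:
  deltas:
    - [1,[0,0,0.01],[0,0,0]]
    - [1,[0,0,0.05],[0,0,0]]
    - [1,[0,0,0.15],[0,0,0]]
    - [1,[0,0,0.25],[0,0,0]]
    - [1,[-0.2,0,0.3],[0,0,0]]
    - [1,[-0.4,0,0.3],[0,0,0]]
    - [1,[-0.5,0,0.3],[0,0,0]]
    - [1,[-0.5,0,0.3],[0,0,0]]
    - [1,[-0.5,0,0.3],[0,0,0]]
    - [1,[-0.5,0,0.3],[0,0,0]]
    - [1,[-0.5,0,0.3],[0,0,0]]

```text
t: 14.12
tool_pos: [0.4306, -0.1102, 0.2033]
tool_rot: [3.121, 0.35, 0.002]
contact_force: [0.1, -0.2, -0.0]
opening: -0.0
grip_force: 0.0
```

Run:
```python
from h import *
i=ctrl.get_image("scene");t=ctrl.get_image("top")
im=i[170:300,255:400,::-1]; cv2.imwrite("pics/s4.png",cv2.resize(im,None,fx=4.5,fy=4.5,interpolation=cv2.INTER_CUBIC))
for k,a,b in (("square",(288,245),(369,174)),("wide",(368,217),(283,147)),("slim",(316,256),(361,142))):
    r={"scene":cap(i,a,238),"top":cap(t,b,205)}
    if all(r.values()): print(k,[v.round(4) for v in tri({n:np.array(v[0]) for n,v in r.items()})[:1]],r["scene"][0],r["top"][0])
    else: print(k,r)
o=ctrl.get_obs();print(o["t"],o["tool_pos"],o["contact_force"])
```

```text
square {'scene': (array([288.34802009, 244.08374704]), array([ 17.16666667,  14.33333333, 940.        ])), 'top': None}
wide [array([0.6226, 0.099 , 0.064 ])] [367.43687843 215.58019148] [282.84341206 145.98955359]
slim [array([ 0.6334, -0.1096,  0.0849])] [315.61299766 254.80064403] [360.70617021 141.71453901]
14.2167 [ 0.4322943  -0.11043553  0.20379024] [-0.45401946 -0.17038919 -0.5050161 ]
```

View pics/s4.png

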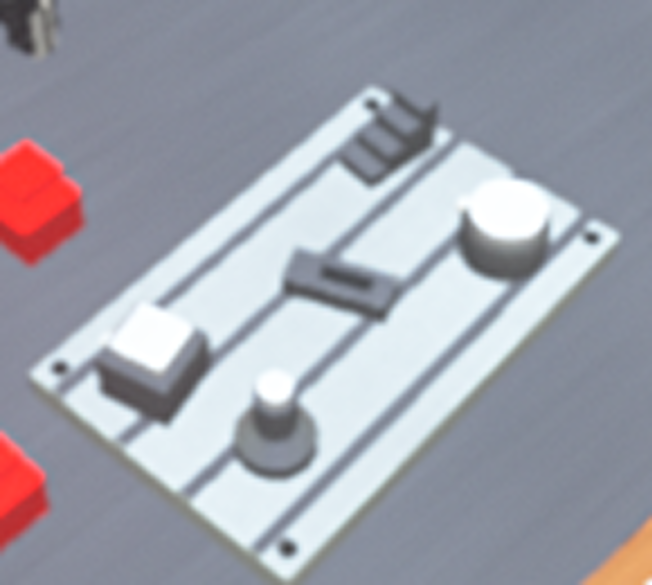

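The picture shows all three supports upright and in place, with the caps down at crop (152,338), (508,210) and (275,390). The arm is clear of everything, so I'm handing in.

```bash
python3 -c "
from station import ctrl
print(ctrl.finish_job())"
```

```text
the job is handed in; nothing more can be done
None
```

I pressed all three caps to seated in order (square, wide, slim), reading at most about 8 N between steps and with no support visibly shifted, and handed the job in at about 14 s; the hand-in gave no verdict.

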